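Build up a clutch stack on the assembly plate

ROBOT

A 6-joint arm with a two-finger parallel gripper is mounted at the origin on a cart in front of the work surface, level with it; the furniture and walls round the work are solid. World frame = base frame: x ahead of the robot, y to its left, z up, the work surface at z = 0. Lengths are in m, angles in rad, forces in N, time in s.
With the tool pointing down it reaches from about 0.35 to 0.775 m from the base axis. Payload 5.5 kg.
Tool frame: the origin (TCP) lies at the very end of the fingers, on their centre line; the grasp point (between the pads) lies 19 mm behind it (manip.grip_point_offset is the distance from the TCP to the grasp point, in m); z points along the fingers, y is the line along which they close (so a half turn about z gives the same grasp; the last joint's range is limited). The gripper opens to 85 mm and grips with 20 to 120 N. Pads are 22 mm wide; open, the fingers measure 114 mm over their backs; the gripper's body (76 mm by 85 mm) begins 54 mm behind the grasp point. The pads swing forward as they close: fully open they stand 13 mm farther back than shut.
Start: joints at [-1.458, 0.313, 0.046, 1.304, 0, 1.431], TCP at [0.144, -0.557, 0.231] pointing down, gripper open.
Joint ranges: [-2.76, 2.76], [-0.86, 1.69], [-1.03, 1.26], [-2.2, 2.34], [-1.47, 1.5], [-3.14, 3.14]. Speed limits (rad/s): [2.57, 2.57, 3.14, 3.14, 3.14, 3.14].

INTERFACE

Orientations are given as a rotation vector (axis times angle).
In Python, from cell import manip, eyes, hand_in gives the robot as it stands. The module is installed in compiled form; this text tells all that it offers.
- The arm moves only by the tool move_arm, never from a script. Its argument "rows" is text: rows parted by semicolons, each of 7 numbers parted by spaces: the turn, a rotation vector about the tool's x, y, z in units of 2 rad (1.0 is 2 rad), then the shift along the tool's x, y, z in units of 50 cm (1.0 is 50 cm), then the opening, from -1 (shut) to 1 (fully open). In form: rx ry rz x y z fingers; .... A call has 1 to 12 rows; each row is the pose to reach, as a shift and turn from the pose commanded when the call began, along the tool's axes at that moment; what a row does not reach only later rows make up. A row lasts 1/8 s, in which the tool goes at most 62.5 mm and 10.7 degrees, less where a joint would pass 70% of its speed; a pose out of reach is approached as far as the arm can. A call with a number of a shift or a turn outside -1 to 1 is refused whole. A call with a gripper value outside its range is refused whole. The fingers move at their own pace and stop on an object; the grip force is fixed at half the most. Time passes only in rows, so rows that repeat a pose let the fingers close. It gives the time, the measured TCP pose, the force, the opening and the grip force at its end, in the units of the state.
- manip.get_state(): the state, without advancing time (a new reading comes with each control period).
- eyes.read_camera(name): name is "scene" or "top" or "wrist"; returns a dict with "color" (400x640x3 uint8, red, green, blue), "depth" (400x640 float32, m along the optical axis (not along the pixel's ray), 0 where there is no reading), "fx", "fy", "cx", "cy" (pixels), "origin" and "rotation" of the camera in the world. Camera axes: x right, y up, looking along -z (the intrinsics and any distortion apply to the point x, -y, -z); pixel columns grow to the right and rows downward; lengths in m; the calibration is good to about 2 mm. A picture is of the moment at which its call begins.
- hand_in(): hands the job in; it is judged then, once.
The state is a dict: "clock": time; "joint_positions": joint angles; "qd": joint speeds; "joint_torque": joint torques, N m; "eef_pos": TCP position; "orientation": TCP orientation; "contact_force": force on the tool from outside, world axes, zero at the start; "wrist_torque": the same for the moment, N m; "opening": finger opening in m; "grip_force": force on a finger pad.
Only numpy, scipy, OpenCV 4.12 (cv2) and the standard library are available. Lean on these libraries where they do the work, as an engineer would, in place of code of your own. Each camera call takes 0.05 s, during which the arm holds its last target. There are 200 camera calls.

TASK

Build up the clutch stack on the round plate in the middle of the stand: slide the steel disc across from the low ledge on to the plate, then slide the grooved lining disc from the high ledge on to the steel disc, and last set the ball bearing flat on top. Each piece must lie flat and centred on the one beneath it, let go of; leave the gear and the tape roll where they lie.

Things in the scene. Friction and masses are not known exactly. Their poses are not given: they have to be found in the camera images.
- stand: Fixed dark grey steel assembly stand, base 130 (x) x 360 (y) x 8 mm, no side walls. In its middle a round plate, 120 mm across, top 30 mm above the bench. On its -y side the low ledge (120 mm wide in x, from y = -63 to -173 mm, top 31.5 mm above the bench); on its +y side the high ledge (same, y = 63 to 173 mm, top 43.5 mm above the bench). Origin: on the bench under the plate's centre; z up.
- plate_top (a point): Centre of the top face of the stand's round plate, 30 mm above the bench; axes as the stand's.
- steel_disc: Plain bright steel disc, 100 mm across, 12 mm thick, about 0.5 kg, six dark spots near the rim; starts on the low ledge. Origin: centre of its underside; z is its axis, up.
- lining_disc: Friction lining disc, dull brown faces with radial grooves and a dark edge, 90 mm across, 10 mm thick, about 0.25 kg; starts on the high ledge. Origin: centre of its underside; z is its axis, up.
- ball_bearing: Steel ball bearing lying flat on the bench, 62 mm across, 16 mm high, bore about 18 mm. Origin: centre of its underside; z is its axis, up.
- spur_gear: Bystander: toothed steel gear, 68 mm across, 24 mm high, on the bench. Origin: centre of its underside.
- tape_roll: Bystander: roll of black tape, 64 mm across, 18 mm high, on the bench. Origin: centre of its underside.
Mind the look-alikes: they are no part of the job. Several things have the shape of the steel_disc; the one meant has the colours described above.

How it is judged:
On the way, in this order (a step that is already met when the one before it is completed fails the run):
1. the steel disc lies flat and centred on the plate (horizontal distance between steel_disc and plate_top below 0.008 m and z of steel_disc in the frame of plate_top between -0.003 and 0.003 m and angle between steel_disc's own z axis and vertical below 0.06 rad), for 0.2 s.
2. the lining disc lies flat and centred on the steel disc, which is still centred on the plate (all of step 1 and horizontal distance between lining_disc and steel_disc below 0.008 m and z of lining_disc in the frame of steel_disc between 0.009 and 0.015 m and angle between lining_disc's own z axis and vertical below 0.06 rad), for 0.2 s.
At the end, for the whole second after the job is handed in: The steel disc lies flat on the plate, the lining disc flat on the steel disc and the ball bearing flat on the lining disc, each centre within 8 mm (seen from above) of the centre of the piece beneath, heights within 3 mm and tilt under 0.06 rad, all at rest (slower than 0.02 m/s) (all of step 2 and horizontal distance between ball_bearing and lining_disc below 0.008 m and z of ball_bearing in the frame of lining_disc between 0.007 and 0.013 m and angle between ball_bearing's own z axis and vertical below 0.06 rad and linear speed of each of steel_disc, lining_disc, ball_bearing below 0.02 m/s); the robot touches nothing.
It fails at once if the gear is moved more than 30 mm (distance of spur_gear from where it was at the start of the episode above 0.03 m).
It fails at once if the tape roll is moved more than 30 mm (distance of tape_roll from where it was at the start of the episode above 0.03 m).
It also fails if it takes over 64 s, if anything falls off the work surface, if the arm or the gripper's body presses on something with over 40 N, if the wrist force passes 120 N, or if a joint passes its speed limit or range.

## Working session

There is one attempt and no reset: what is moved stays moved. The work goes in short steps, Python scripts to look and compute and a tool call to move; the robot and the scene stay as the last step left them, time stands still between calls to the robot, and variables do not carry over. Pictures are saved under pics/ and viewed, at most 13 in all, crops included, and the job is handed in when it is done.

Besides the shell and the picture viewer there is one more tool, called as name(argument=value, ...) on one line, values as JSON. move_arm: Moves the arm, as the interface text tells. Its arguments: {"type":"object","properties":{"rows":{"type":"string"}},"required":["rows"]}

```bash
mkdir -p pics; cat > h.py <<'E'
import numpy as np, cv2
from cell import manip, eyes, hand_in
def cam(n):
    d=eyes.read_camera(n); d['R']=np.array(d['rotation']); d['o']=np.array(d['origin'])
    if d['R'].shape!=(3,3): print('rot',d['R']); 
    return d
def cloud(d):
    v,u=np.mgrid[0:400,0:640]; z=d['depth']
    p=np.stack([(u-d['cx'])/d['fx']*z,-(v-d['cy'])/d['fy']*z,-z],-1)
    return p@d['R'].T+d['o']
def ray(d,u,v,h):
    r=d['R']@np.array([(u-d['cx'])/d['fx'],-(v-d['cy'])/d['fy'],-1]); return d['o']+r*(h-d['o'][2])/r[2]
def save(d,n): cv2.imwrite('pics/'+n,d['color'][:,:,::-1])
E
python3 - <<'E'
from h import *
s=manip.get_state(); print(s)
ims=[]
for n in('top','scene'):
    d=cam(n); print(n,d['o'],d['R'].round(3).tolist(),[k for k in d],d['fx'],d['cx'],d['cy']); save(d,n+'0.png')
    np.save(n+'0.npy',d,allow_pickle=True)
    print((d['depth']>0).mean())
E
```

```text
{'clock': 0.0, 'joint_positions': array([-1.45760782e+00,  3.14041175e-01,  4.49793020e-02,  1.30356614e+00,
        1.74269612e-05,  1.43117876e+00]), 'qd': array([7.20815087e-04, 1.24298863e-06, 5.43370184e-04, 5.15457133e-04,
       5.76565396e-04, 8.28333169e-04]), 'joint_torque': array([-5.89926967e-04, -4.80625033e+01,  2.98532653e+01,  1.91533560e-02,
       -2.16395433e-04, -1.74462343e-06]), 'eef_pos': array([ 0.14374954, -0.55622973,  0.23038578]), 'orientation': array([-3.11471162e+00, -3.95819318e-01, -6.53534942e-05]), 'contact_force': array([-0.21611867,  0.36179829, -0.68846019]), 'wrist_torque': array([ 0.01249943, -0.04763504, -0.03579962]), 'grip_force': 0.0, 'opening': 0.08525182322240854}
rot [ 0.0608647  -0.02101638 -1.59047993]
top [0.43016396 0.06613198 1.14826126] [0.061, -0.021, -1.59] ['color', 'depth', 'fx', 'fy', 'cx', 'cy', 'origin', 'rotation', 'R', 'o'] 444.51325443777534 318.083111521853 204.8817649015584
0.9960625
rot [ 0.27629296 -1.00836701 -2.49148674]
scene [0.08127009 0.78749884 0.87835579] [0.276, -1.008, -2.491] ['color', 'depth', 'fx', 'fy', 'cx', 'cy', 'origin', 'rotation', 'R', 'o'] 494.5274455862938 317.1356951430846 202.34016508379838
0.99609765625
```

View pics/top0.png

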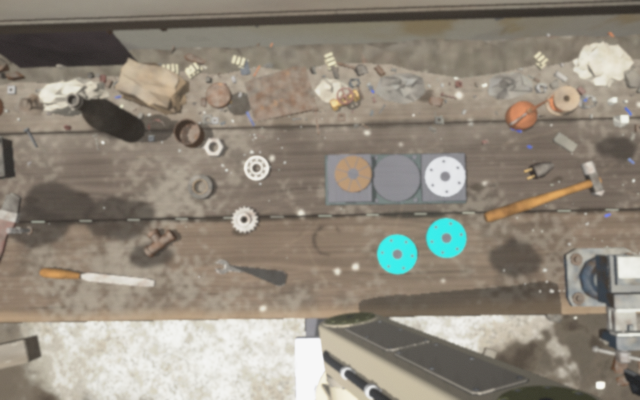

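View pics/scene0.png

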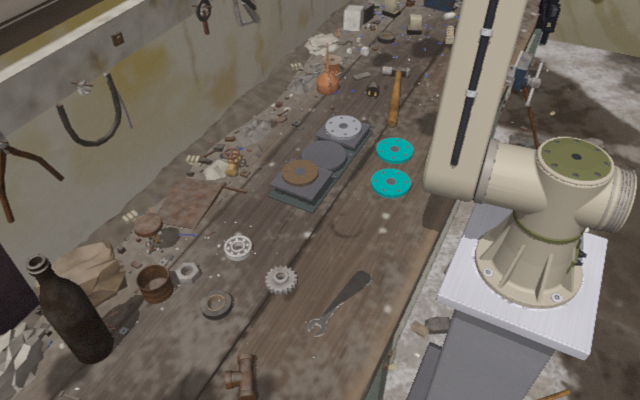

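Top view: lining (353,174), plate (397,178), steel (445,177), bearing (257,168), gear (245,220), tape (203,187), with cyan look-alikes at (397,254) and (446,238). Scene view: lining (300,173), plate (324,156), steel (344,127), bearing (238,248), gear (281,280).

```bash
sed -i "s/d\['R'\]=np.array(d\['rotation'\])/d['R']=cv2.Rodrigues(np.array(d['rotation'],float))[0]/; /shape!=/d" h.py
cat >> h.py <<'E'
def tri(d1,p1,d2,p2):
    A=[];b=[]
    for d,(u,v) in((d1,p1),(d2,p2)):
        r=d['R']@np.array([(u-d['cx'])/d['fx'],-(v-d['cy'])/d['fy'],-1]); r/=np.linalg.norm(r)
        P=np.eye(3)-np.outer(r,r); A.append(P); b.append(P@d['o'])
    x=np.linalg.lstsq(np.vstack(A),np.hstack(b),rcond=None)[0]
    res=np.hstack(b)-np.vstack(A)@x
    return x,np.linalg.norm(res)
def blob(d,seed,lo,hi,r=30):
    hsv=cv2.cvtColor(d['color'],cv2.COLOR_RGB2HSV)
    m=cv2.inRange(hsv,np.array(lo),np.array(hi)); w=np.zeros_like(m); cv2.circle(w,seed,r,255,-1); m&=w
    m=cv2.morphologyEx(m,cv2.MORPH_CLOSE,np.ones((3,3)))
    c=max(cv2.findContours(m,cv2.RETR_EXTERNAL,cv2.CHAIN_APPROX_NONE)[0],key=cv2.contourArea)
    return cv2.fitEllipse(cv2.convexHull(c)),m
E
python3 - <<'E'
from h import *
t=cam('top');s=cam('scene')
for n,d,pts in(('t',t,[(353,160),(397,178),(445,165),(257,160),(245,213),(203,178),(380,195)]),('s',s,[(300,168),(324,156),(344,120),(238,240),(281,275)])):
    h=cv2.cvtColor(d['color'],cv2.COLOR_RGB2HSV)
    print(n,[h[v,u].tolist() for u,v in pts])
W=([0,0,150],[180,70,255]);O=([5,70,60],[25,255,255])
for n,pt,ps,c,rt,rs in(('lining',(353,174),(300,173),O,26,26),('steel',(445,177),(344,127),W,28,26),('bearing',(257,168),(238,248),W,20,22),('gear',(245,220),(281,280),W,20,24)):
    e1,_=blob(t,pt,*c,rt); e2,_=blob(s,ps,*c,rs)
    x,r=tri(t,e1[0],s,e2[0])
    print(n,np.round(e1,1) if 0 else e1,e2,'TRI',x.round(4),'res',r.round(4))
    C=cloud(t); u,v=map(int,e1[0]); 
    m=np.zeros((400,640),np.uint8); cv2.ellipse(m,e1,255,-1); m=cv2.erode(m,np.ones((5,5)))>0
    print('   depth top z',np.percentile(C[m][:,2],[10,50,90]).round(4),'ray', ray(t,*e1[0],np.median(C[m][:,2])).round(4),ray(s,*e2[0],np.median(C[m][:,2])).round(4))
C=cloud(t)
print('bench z',np.median(C[225:235,330:360,2]),np.median(C[140:148,300:330,2]),'plate',np.median(C[170:186,390:405],(0,1)))
# stand mask by height
for nm,d,b in(('t',t,(300,500,140,215)),('s',s,(255,385,100,215))):
    C=cloud(d); m=np.zeros((400,640),bool); a=b; m[a[2]:a[3],a[0]:a[1]]=1
    m&=(C[...,2]>.025)&(C[...,2]<.065); P=C[m][:,:2].astype(np.float32)
    print('stand rect',cv2.minAreaRect(P))
E
```

```text
t [[16, 91, 182], [128, 7, 146], [110, 3, 230], [22, 18, 214], [16, 27, 207], [19, 32, 150], [90, 6, 127]]
s [[144, 13, 99], [135, 15, 100], [128, 6, 164], [15, 15, 165], [11, 40, 121]]
lining ((352.91717529296875, 173.64120483398438), (34.71489334106445, 35.03227233886719), 79.79645538330078) ((299.31146240234375, 171.72650146484375), (24.979618072509766, 36.257598876953125), 87.68036651611328) TRI [0.5626 0.0053 0.0517] res 0.0008
   depth top z [0.0509 0.0536 0.0561] ray [0.5629 0.0057 0.0536] [0.561  0.0069 0.0536]
steel ((444.3545837402344, 176.09063720703125), (42.4619140625, 43.15595626831055), 142.35389709472656) ((342.95794677734375, 125.94114685058594), (21.19878578186035, 34.518638610839844), 90.16690063476562) TRI [ 0.5517 -0.2216  0.0435] res 0.0019
   depth top z [0.0407 0.0433 0.0459] ray [ 0.5529 -0.2211  0.0433] [ 0.5506 -0.2224  0.0433]
bearing ((257.76220703125, 165.1682586669922), (33.99285125732422, 35.47126388549805), 160.2639617919922) ((237.05630493164062, 246.01766967773438), (23.15312957763672, 28.211698532104492), 50.9487190246582) TRI [0.5941 0.2476 0.0078] res 0.0032
   depth top z [-0.0015  0.0098  0.0169] ray [0.5958 0.2484 0.0098] [0.5907 0.2481 0.0098]
gear ((243.60784912109375, 219.25489807128906), (26.394865036010742, 26.633010864257812), 79.06414031982422) ((280.132568359375, 278.3813781738281), (23.694698333740234, 29.656896591186523), 79.78714752197266) TRI [0.4556 0.2849 0.0163] res 0.0014
   depth top z [0.0078 0.0166 0.0235] ray [0.4565 0.2854 0.0166] [0.4545 0.2847 0.0166]
bench z -0.0004050634895643723 -0.00010119231065008893 plate [ 0.55272046 -0.10585852  0.02959286]
stand rect ((0.5500801801681519, -0.14701415598392487), (0.43738093972206116, 0.148246169090271), 84.27265930175781)
stand rect ((0.6332735419273376, -0.10576200485229492), (0.35134005546569824, 0.28815165162086487), 89.85597229003906)
```

move_arm(rows="0 0 -0.638 0.892 -0.608 -0.2 0.18; 0 0 -0.638 0.892 -0.608 -0.2 0.18; 0 0 -0.638 0.892 -0.608 -0.2 0.18; 0 0 -0.638 0.892 -0.608 -0.2 0.18; 0 0 -0.638 0.892 -0.608 -0.2 0.18; 0 0 -0.638 0.892 -0.608 -0.2 0.18; 0 0 -0.638 0.892 -0.608 -0.2 0.18; 0 0 -0.638 0.892 -0.608 -0.2 0.18; 0 0 -0.638 0.892 -0.608 -0.2 0.18; 0 0 -0.638 0.892 -0.608 -0.2 0.18; 0 0 -0.638 0.892 -0.608 -0.2 0.18; 0 0 -0.638 0.892 -0.608 -0.2 0.18")

```text
clock: 1.7
eef_pos: [0.4987, -0.1518, 0.3309]
orientation: [-2.269, -2.172, 0.001]
contact_force: [0.2, -0.2, 0.0]
opening: 0.0503
grip_force: 0.0
```

```bash
python3 - <<'E'
from h import *
s=manip.get_state(); print(s['eef_pos'],s['orientation'],s['opening'],s['clock'],s['joint_positions'])
d=cam('wrist'); print(d['o'],d['R'].round(3).tolist(),d['fx'],(d['depth']>0).mean()); save(d,'w1.png')
E
```

```text
[ 0.49872462 -0.15179804  0.33093721] [-2.26911944e+00 -2.17172970e+00  9.79055728e-04] 0.05028435454479808 1.7 [-4.49329553e-01  2.00752621e-01  1.39310048e-01  1.51021184e+00
 -3.44599031e-04  1.16532076e+00]
[ 0.50242256 -0.08168444  0.47309409] [[0.999, 0.042, 0.012], [-0.044, 0.961, 0.274], [-0.0, -0.274, 0.962]] 309.18684274513794 0.9960078125
```

View pics/w1.png

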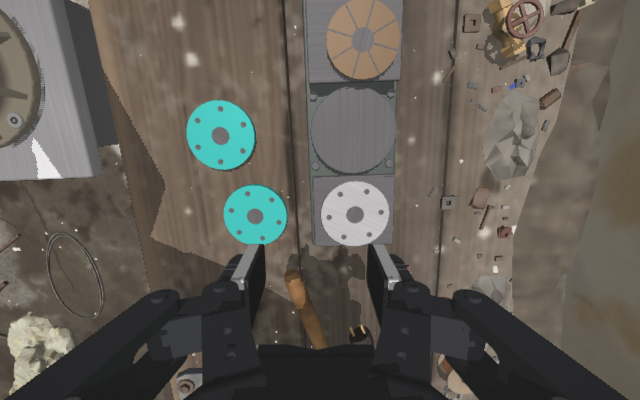

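Wrist view: steel disc (355,213), plate (353,130), lining (364,38), fingertips near (258,250) and (378,250).

```bash
cat >> h.py <<'E'
def planemap(d,z):
    v,u=np.mgrid[0:400,0:640]
    r=np.stack([(u-d['cx'])/d['fx'],-(v-d['cy'])/d['fy'],-np.ones(u.shape)],-1)@d['R'].T
    return d['o']+r*((z-d['o'][2])/r[...,2])[...,None]
def circ(P):
    A=np.c_[2*P,np.ones(len(P))]; x=np.linalg.lstsq(A,(P**2).sum(1),rcond=None)[0]
    return x[:2],np.sqrt(x[2]+x[0]**2+x[1]**2)
def ringfit(d,c,R,z,lo=.85,hi=1.15,sect=None,n=180):
    """radial strongest gradient near radius R about c on plane z, then circle fit"""
    g=cv2.GaussianBlur(d['color'].astype(np.float32),(3,3),0); 
    for it in range(3):
        a=np.linspace(0,2*np.pi,n,endpoint=False)
        if sect is not None: a=a[sect(a)]
        rr=np.linspace(lo*R,hi*R,61)
        X=c[0]+np.cos(a)[:,None]*rr; Y=c[1]+np.sin(a)[:,None]*rr
        q=np.stack([X,Y,np.full(X.shape,z)],-1)-d['o']; q=q@d['R']
        u=(q[...,0]/-q[...,2]*d['fx']+d['cx']).astype(np.float32); v=(-q[...,1]/-q[...,2]*d['fy']+d['cy']).astype(np.float32)
        I=cv2.remap(g,u,v,cv2.INTER_LINEAR); k=4
        G=np.abs(I[:,k:]-I[:,:-k]).sum(2); j=G.argmax(1)+k//2
        P=np.c_[X[range(len(a)),j],Y[range(len(a)),j]]
        for _ in range(4):
            c2,R2=circ(P); e=np.abs(np.hypot(*(P-c2).T)-R2); 
            k2=e<max(2*np.median(e),.0008); P=P[k2]
        c=c2
    return c2,R2,e.mean(),len(P)
E
cat > m1.py <<'E'
from h import *
w=cam('wrist')
C=cloud(w)
def med(u,v,r=3): return np.median(C[v-r:v+r+1,u-r:u+r+1].reshape(-1,3),0).round(4)
print('z steel,plate,lining',med(340,200),med(353,130),med(350,30))
print('bench',med(280,200), med(278,60))
for n,c,R,z in(('steel',(.552,-.2215),.05,.0435),('lining',(.562,.0055),.045,.0535),('plate',(.557,-.107),.06,.03)):
    sect=(lambda a:np.abs(np.cos(a))>.35) if n=='plate' else None
    for d in (w,cam('top'),cam('scene')): print(n,ringfit(d,c,R,z,sect=sect))
P=C[235:300,230:400].reshape(-1,3); m=P[:,2]>.2; 
tip=P[m]; print('tip lowest z',np.percentile(tip[:,2],[0,1,3,10]).round(4))
E
python3 m1.py
```

```text
z steel,plate,lining [ 0.5321 -0.2007  0.043 ] [ 0.5535 -0.1039  0.0298] [0.5484 0.0161 0.0533]
bench [ 0.4413 -0.2063  0.0109] [ 4.527e-01 -4.900e-03 -4.000e-04]
steel (array([ 0.55282512, -0.22305715]), np.float64(0.049618350406360964), np.float64(0.00023342150244575906), 172)
steel (array([ 0.55279219, -0.22129365]), np.float64(0.049392071799854546), np.float64(0.0003931036326654759), 79)
steel (array([ 0.55163906, -0.22408123]), np.float64(0.05022024282478145), np.float64(0.00046820590798665713), 104)
lining (array([0.56427426, 0.00547747]), np.float64(0.04557811302351177), np.float64(0.00028435694399446293), 92)
lining (array([0.56424113, 0.00647271]), np.float64(0.04508077609438749), np.float64(0.00040144692620299735), 95)
lining (array([0.56210878, 0.00406664]), np.float64(0.04499404567182662), np.float64(0.0004102802781292392), 95)
plate (array([ 0.55196358, -0.10204894]), np.float64(0.06092856696224256), np.float64(0.0006995840989511832), 59)
plate (array([ 0.55370413, -0.10254223]), np.float64(0.0587081275041226), np.float64(0.0004500723237170059), 82)
plate (array([ 0.55212295, -0.10386036]), np.float64(0.05998872683509636), np.float64(0.0004311603664129431), 57)
tip lowest z [0.3327 0.3349 0.3373 0.3413]
```

move_arm(rows="0 0 -0.022 -0.267 0.119 0.42 0.18; 0 0 -0.022 -0.267 0.119 0.42 0.18; 0 0 -0.022 -0.267 0.119 0.42 0.18; 0 0 -0.022 -0.267 0.119 0.42 0.18; 0 0 -0.022 -0.267 0.119 0.42 0.18; 0 0 -0.022 -0.267 0.119 0.42 0.18; 0 0 -0.022 -0.267 0.119 0.48 0.18; 0 0 -0.022 -0.267 0.119 0.54 0.18; 0 0 -0.022 -0.267 0.119 0.58 0.18; 0 0 -0.022 -0.267 0.119 0.597 0.18; 0 0 -0.022 -0.267 0.119 0.597 0.18")

```text
clock: 3.48
eef_pos: [0.5541, -0.2865, 0.0342]
orientation: [2.217, 2.223, 0.001]
contact_force: [-0.3, 0.5, 0.6]
opening: 0.0503
grip_force: 0.0
```

```bash
python3 - <<'E'
from h import *
s=manip.get_state(); print(s['eef_pos'],s['orientation'],s['opening'],s['contact_force'])
w=cam('wrist'); save(w,'w2.png')
print(ringfit(w,(.5525,-.223),.05,.0435))
C=cloud(w); P=C[200:400,200:420].reshape(-1,3); P=P[(abs(P[:,1]-s['eef_pos'][1])<.04)&(abs(P[:,0]-s['eef_pos'][0])<.045)]
print(np.histogram(P[:,2],bins=np.arange(-.01,.08,.005)))
E
```

```text
[ 0.55412075 -0.286545    0.03422968] [2.21709168e+00 2.22337470e+00 5.06074468e-04] 0.050293726239137124 [-0.33524301  0.54428962  0.60033334]
(array([ 0.55282605, -0.2230767 ]), np.float64(0.049327905919753126), np.float64(0.00012175841635521508), 138)
(array([   0, 4113, 1354,    0,    0,    0,    0,   87, 2092,   91, 5456,
        411,  465,  507,  596,  527,  888]), array([-0.01 , -0.005,  0.   ,  0.005,  0.01 ,  0.015,  0.02 ,  0.025,
        0.03 ,  0.035,  0.04 ,  0.045,  0.05 ,  0.055,  0.06 ,  0.065,
        0.07 ,  0.075]))
```

View pics/w2.png

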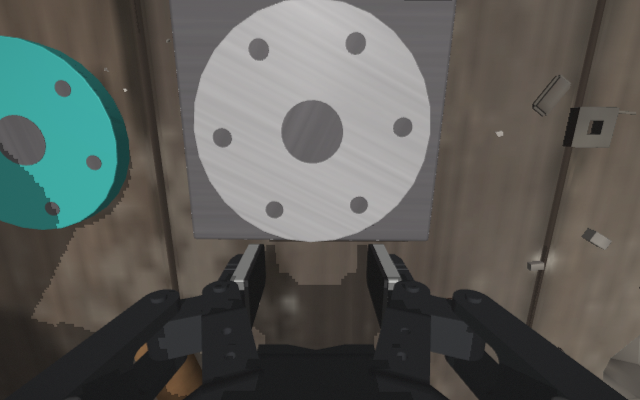

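Wrist view: steel disc centred at (312,130), both pads just clear behind the ledge at (250,270) and (378,270), so the push can begin.

move_arm(rows="0 0 0 0.01 -0.003 0.004 0.18; 0 0 0 0.034 -0.003 0.004 0.18; 0 0 0 0.058 -0.003 0.004 0.18; 0 0 0 0.082 -0.003 0.004 0.18; 0 0 0 0.106 -0.003 0.004 0.18; 0 0 0 0.13 -0.003 0.004 0.18; 0 0 0 0.154 -0.003 0.004 0.18; 0 0 0 0.178 -0.003 0.004 0.18; 0 0 0 0.2 -0.003 0.004 0.18; 0 0 0 0.216 -0.003 0.004 0.18; 0 0 0 0.226 -0.003 0.004 0.18; 0 0 0 0.23 -0.003 0.004 0.18")

```text
clock: 5.03
eef_pos: [0.5514, -0.1711, 0.0304]
orientation: [-2.218, -2.223, 0.0]
contact_force: [0.2, -3.8, 1.9]
opening: 0.0502
grip_force: 2.0
```

```bash
cat > m2.py <<'E'
from h import *
s=manip.get_state(); p=s['eef_pos']; print(p,s['contact_force'])
w=cam('wrist'); C=cloud(w)
c,R,e,n=ringfit(w,(p[0],p[1]+.054),.05,.0425); print(c,R,e,n)
for a in range(0,360,60):
    q=np.array([c[0]+.03*np.cos(a/57.3),c[1]+.03*np.sin(a/57.3)]); m=np.hypot(*(C[...,:2]-q).transpose(2,0,1))<.006
    print(a,np.median(C[m][:,2]).round(4) if m.any() else None)
for z in(.03,): print('plate',ringfit(w,(.5525,-.103),.06,z,lo=.92,hi=1.08,sect=lambda a:(np.abs(np.cos(a))>.45)))
for nm in('top','scene'): print(nm,'steel',ringfit(cam(nm),c,.05,.0425))
save(w,'w3.png')
E
python3 m2.py
```

```text
[ 0.55137149 -0.17110673  0.03041362] [ 0.22386047 -3.84920449  1.88012637]
[ 0.55187298 -0.11656606] 0.04912137941528216 0.00012520712480809966 141
0 0.0416
60 0.0415
120 0.0416
180 0.0416
240 0.0416
300 0.0416
plate (array([ 0.55341979, -0.10559562]), np.float64(0.05927560036797041), np.float64(0.0003376253851849937), 63)
top steel (array([ 0.55162687, -0.11534549]), np.float64(0.05012115180632305), np.float64(0.00030531481031127484), 115)
scene steel (array([ 0.55025023, -0.11708518]), np.float64(0.0500862027259317), np.float64(0.00035724244940045404), 113)
```

View pics/w3.png

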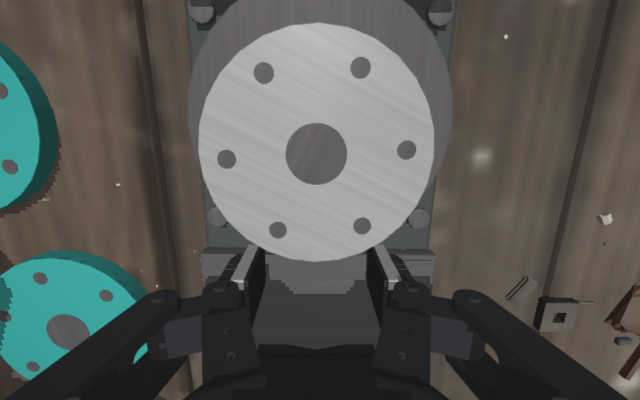

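Wrist view: the steel disc (316,143) lies on the plate but its centre is some 12 mm short of the plate's (plate edges 188..453 in x). I push on, back off and rise for a check.

move_arm(rows="0 0 0 0.008 0.002 -0.004 0.18; 0 0 0 0.016 0.003 -0.004 0.18; 0 0 0 0.022 0.003 -0.004 0.18; 0 0 0 0.025 0.003 -0.004 0.18; 0 0 0 0.025 0.003 -0.004 0.18; 0 0 0 -0.03 0.003 -0.004 0.18; 0 0 0 -0.03 0.003 -0.12 0.18; 0 0 0 -0.03 0.003 -0.24 0.18; 0 0 0 0.06 0.003 -0.36 0.18; 0 0 0 0.15 0.003 -0.48 0.18; 0 0 0 0.18 0.003 -0.56 0.18; 0 0 0 0.18 0.003 -0.56 0.18")

```text
clock: 6.68
eef_pos: [0.5548, -0.08, 0.3163]
orientation: [2.211, 2.222, 0.008]
contact_force: [1.1, 0.4, -0.3]
opening: 0.0504
grip_force: 0.0
```

```bash
cat > m3.py <<'E'
from h import *
s=manip.get_state(); p=s['eef_pos']; print(p,s['contact_force'])
for nm in('wrist','top','scene'):
    w=cam(nm)
    st=ringfit(w,(.553,-.104),.05,.042,lo=.88,hi=1.1)
    pl=ringfit(w,(.553,-.104),.06,.03,lo=.92,hi=1.08,sect=lambda a:np.abs(np.cos(a))>.35)
    li=ringfit(w,(.564,.0055),.045,.0535)
    for n,x in(('st',st),('pl',pl),('li',li)): print(nm,n,x[0].round(4),x[1].round(4),x[2].round(5),x[3])
    if nm=='wrist': save(w,'w4.png')
E
python3 m3.py
```

```text
[ 0.55475564 -0.08001288  0.31629053] [ 1.14303341  0.35502516 -0.29394526]
wrist st [ 0.5531 -0.104 ] 0.0494 0.00025 177
wrist pl [ 0.5532 -0.104 ] 0.0588 0.00028 69
wrist li [0.5636 0.0051] 0.0451 0.00025 126
top st [ 0.554 -0.098] 0.0463 0.0012 126
top pl [ 0.5528 -0.1043] 0.0558 0.00022 90
top li [0.5643 0.0064] 0.0452 0.00036 87
scene st [ 0.5519 -0.1045] 0.0503 0.00043 123
scene pl [ 0.5516 -0.1082] 0.0589 0.00224 131
scene li [0.5622 0.0037] 0.0451 0.0004 78
```

View pics/w4.png

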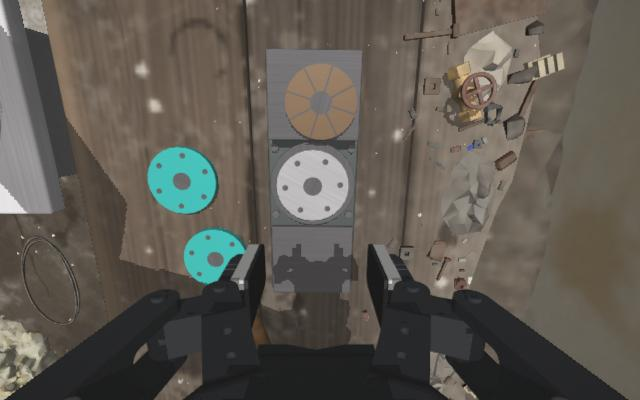

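Wrist view: steel (313,186) sits concentric with the plate; lining at (321,102) waits on the high ledge. Now behind the lining.

move_arm(rows="0 0 0.052 0.29 0.032 0 0.18; 0 0 0.052 0.29 0.032 0 0.18; 0 0 0.052 0.29 0.032 0.12 0.18; 0 0 0.052 0.29 0.032 0.24 0.18; 0 0 0.052 0.29 0.032 0.36 0.18; 0 0 0.052 0.29 0.032 0.44 0.18; 0 0 0.052 0.29 0.032 0.48 0.18; 0 0 0.052 0.29 0.032 0.49 0.18; 0 0 0.052 0.29 0.032 0.49 0.18; 0 0 0.052 0.29 0.032 0.49 0.18")

```text
clock: 8.07
eef_pos: [0.5695, 0.063, 0.0667]
orientation: [2.331, 2.104, 0.002]
contact_force: [-0.2, 0.5, 0.0]
opening: 0.0501
grip_force: 0.0
```

```bash
python3 m3.py | grep -v wrist; python3 -c "
from h import *
s=manip.get_state();print(s['eef_pos'],cv2.Rodrigues(s['orientation'])[0].round(4).tolist())"
```

```text
[0.5694973  0.06301793 0.06667648] [-0.19930598  0.45512587  0.03734431]
top st [ 0.5533 -0.1031] 0.0498 0.00033 130
top pl [ 0.552  -0.1034] 0.0558 0.00019 89
top li [ 0.5582 -0.0021] 0.0428 0.00234 139
scene st [ 0.5511 -0.1046] 0.0499 0.00039 84
scene pl [ 0.5536 -0.1052] 0.0598 0.00273 138
scene li [0.5672 0.0046] 0.0489 0.00113 104
[0.56948498 0.06322188 0.06678299] [[0.1019, 0.9948, 0.0019], [0.9948, -0.1019, -0.0001], [0.0001, 0.0019, -1.0]]
```

move_arm(rows="0 0 0 0 0.001 0.03 0.18; 0 0 0 0 0.001 0.044 0.18; 0 0 0 -0.012 0.001 0.044 0.18; 0 0 0 -0.036 0.001 0.044 0.18; 0 0 0 -0.06 0.001 0.044 0.18; 0 0 0 -0.085 0.001 0.044 0.18; 0 0 0 -0.11 0.001 0.044 0.18; 0 0 0 -0.135 0.001 0.044 0.18; 0 0 0 -0.16 0.001 0.044 0.18; 0 0 0 -0.18 0.001 0.044 0.18; 0 0 0 -0.196 0.001 0.044 0.18; 0 0 0 -0.2 0.001 0.044 0.18")

```text
clock: 9.72
eef_pos: [0.5589, -0.0368, 0.0437]
orientation: [-2.332, -2.104, 0.0]
contact_force: [0.1, 2.2, -0.9]
opening: 0.0504
grip_force: 0.9
```

```bash
cat > m4.py <<'E'
from h import *
s=manip.get_state();p=s['eef_pos'];print(p,s['contact_force'])
R=cv2.Rodrigues(s['orientation'])[0]; c0=p-R[:,0]*.0484; print('expected lining',c0[:2])
for nm in('top','scene'):
    w=cam(nm)
    for n,x in(('li',ringfit(w,c0,.045,.052,lo=.88,hi=1.12)),('st',ringfit(w,(.553,-.104),.05,.042,lo=.9,hi=1.1))): print(nm,n,x[0].round(4),x[1].round(4),x[2].round(5),x[3])
save(w,'s5.png')
cv2.imwrite('pics/s5c.png',cv2.resize(w['color'][90:230,230:420,::-1],None,fx=4,fy=4))
E
python3 m4.py
```

```text
[ 0.55887145 -0.03683322  0.0436601 ] [ 0.10341283  2.16404651 -0.87763718]
expected lining [ 0.55391024 -0.08497828]
top li [ 0.5613 -0.0873] 0.0487 0.00055 89
top st [ 0.5553 -0.1059] 0.0536 0.00084 107
scene li [ 0.5512 -0.0876] 0.0471 0.00086 91
scene st [ 0.5532 -0.1021] 0.0524 0.00088 117
```

View pics/s5c.png

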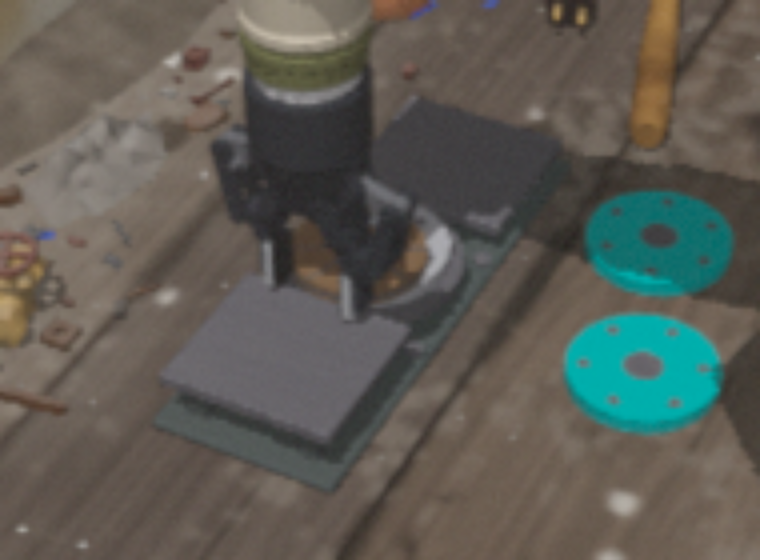

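The crop shows the lining (crop 330,260) moved on to the steel disc, the pads behind it at (275,260) and (350,290). About 19 mm remains.

move_arm(rows="0 0 0 -0.012 0.001 0 0.18; 0 0 0 -0.024 0.002 0 0.18; 0 0 0 -0.033 0.002 0 0.18; 0 0 0 -0.037 0.002 0 0.18; 0 0 0 -0.037 0.002 0 0.18; 0 0 0 0.02 0.002 0 0.18; 0 0 0 0.02 0.002 -0.12 0.18; 0 0 0 0.02 0.002 -0.24 0.18; 0 0 0 -0.04 0.002 -0.36 0.18; 0 0 0 -0.08 0.002 -0.46 0.18; 0 0 0 -0.08 0.002 -0.5 0.18; 0 0 0 -0.08 0.002 -0.5 0.18")

```text
clock: 11.32
eef_pos: [0.5569, -0.0771, 0.2956]
orientation: [2.33, 2.102, 0.002]
contact_force: [0.4, 0.4, -1.0]
opening: 0.0503
grip_force: 0.0
```

```bash
cat > m5.py <<'E'
from h import *
s=manip.get_state();p=s['eef_pos'];print(p,s['contact_force'],cv2.Rodrigues(s['orientation'])[0][:,0])
for nm in('wrist','top','scene'):
    w=cam(nm)
    for n,x in(('li',ringfit(w,(.553,-.104),.045,.052,lo=.88,hi=1.055)),('st',ringfit(w,(.553,-.104),.05,.042,lo=.95,hi=1.1)),('be',ringfit(w,(.594,.248),.031,.016,lo=.85,hi=1.15))): print(nm,n,x[0].round(4),x[1].round(4),x[2].round(5),x[3])
    if nm=='wrist': 
        save(w,'w6.png'); C=cloud(w); m=np.hypot(C[...,0]-.553,C[...,1]+.104); print('li z',np.median(C[(m<.035)&(m>.015)][:,2]))
    if nm=='top':
        C=cloud(w); m=np.hypot(C[...,0]-.594,C[...,1]-.249); P=C[(m<.04)&(C[...,2]>.008)]; print('bearing pts',P.mean(0),np.percentile(P[:,2],[50,90,97]),cv2.minEnclosingCircle(P[:,:2].astype(np.float32)))
E
python3 m5.py
```

```text
[ 0.55685817 -0.07706201  0.29560836] [ 0.41216442  0.35085096 -0.96602566] [ 0.10259917  0.99472148 -0.00161085]
wrist li [ 0.5526 -0.1031] 0.0469 0.00027 124
wrist st [ 0.5532 -0.1041] 0.0497 0.00022 168
wrist be [0.594 0.248] 0.0267 0.0 180
li z 0.052168788561733404
top li [ 0.5536 -0.0966] 0.0419 0.00092 106
top st [ 0.5545 -0.0974] 0.05 0.00062 72
top be [0.5887 0.2521] 0.0321 0.00033 144
bearing pts [0.58953651 0.25071568 0.01413665] [0.01411612 0.01768809 0.01916863] ((0.5893532633781433, 0.25094106793403625), 0.03133397176861763)
scene li [ 0.5537 -0.1032] 0.0448 0.00045 92
scene st [ 0.5553 -0.1101] 0.0498 0.0009 133
scene be [0.5876 0.2501] 0.0316 0.00038 115
```

View pics/w6.png

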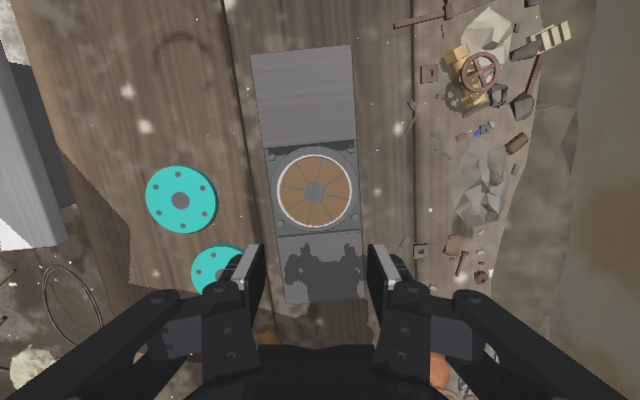

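Wrist view: lining (314,191) is concentric on the steel disc (even white ring), lying at z 0.052. Now the bearing.

move_arm(rows="0 0 0 0.659 -0.003 0.05 1; 0 0 0 0.659 -0.003 0.15 1; 0 0 0 0.659 -0.003 0.19 1; 0 0 0 0.659 -0.003 0.19 1; 0 0 0 0.659 -0.003 0.19 1; 0 0 0 0.659 -0.003 0.19 1; 0 0 0 0.659 -0.003 0.19 1; 0 0 0 0.659 -0.003 0.19 1; 0 0 0 0.659 -0.003 0.19 1")

```text
clock: 12.6
eef_pos: [0.5882, 0.2506, 0.199]
orientation: [2.333, 2.103, -0.0]
contact_force: [0.3, 0.0, 0.0]
opening: 0.0853
grip_force: 0.0
```

```bash
cat > m6.py <<'E'
from h import *
s=manip.get_state();p=s['eef_pos'];print(p,s['opening'],s['joint_positions'].round(2))
R=cv2.Rodrigues(s['orientation'])[0]
w=cam('wrist'); x=ringfit(w,(.589,.251),.031,.016,lo=.85,hi=1.15); print(x)
C=cloud(w); m=np.hypot(C[...,0]-x[0][0],C[...,1]-x[0][1]); print('z',np.percentile(C[(m<.029)][:,2],[50,90,97]))
d=np.r_[x[0],.001]-p; print('shift units',(R.T@d/.5).round(4)); save(w,'w7.png')
E
python3 m6.py
```

```text
[0.58815003 0.2506099  0.19897393] 0.08527031678955908 [ 0.28  0.45  0.17  1.29 -0.    1.95]
(array([0.58906708, 0.2511868 ]), np.float64(0.030754488992467344), np.float64(0.00017134120509226632), 169)
z [0.28277592 0.29428193 0.29604957]
shift units [0.0015 0.0016 0.3959]
```

View pics/w7.png

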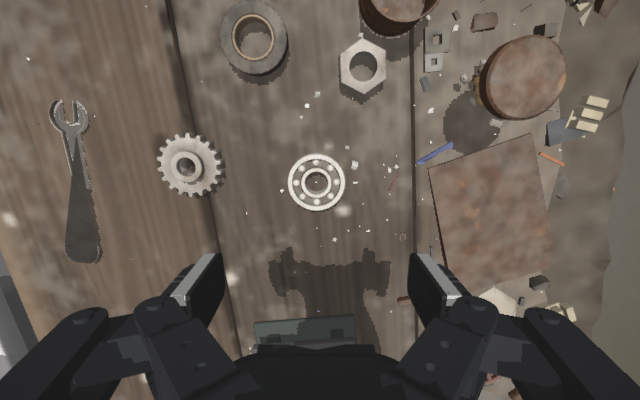

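Wrist view: bearing at (316,183), clear of gear (190,165); pads will straddle it.

move_arm(rows="0 0 0 0.002 0.002 0.1 1; 0 0 0 0.002 0.002 0.2 1; 0 0 0 0.002 0.002 0.28 1; 0 0 0 0.002 0.002 0.34 1; 0 0 0 0.002 0.002 0.37 1; 0 0 0 0.002 0.002 0.385 1; 0 0 0 0.002 0.002 0.39 1; 0 0 0 0.002 0.002 0.39 1")

```text
clock: 13.65
eef_pos: [0.5899, 0.2528, 0.0048]
orientation: [2.331, 2.105, 0.002]
contact_force: [-0.4, 0.3, -0.1]
opening: 0.0853
grip_force: 0.0
```

```bash
sed 's/w7/w8/' m6.py > m7.py; python3 m7.py
```

```text
[0.58993107 0.25284438 0.00481268] 0.0852883374011323 [ 0.28  0.58 -0.11  0.87 -0.    1.95]
(array([0.58907039, 0.25140279]), np.float64(0.03062784049337539), np.float64(9.266155799969593e-05), 177)
z [0.01639456 0.09697934 0.10126953]
shift units [-0.003  -0.0014  0.0076]
```

move_arm(rows="0 0 0 -0.003 -0.002 0.006 1; 0 0 0 -0.003 -0.002 0.006 -1; 0 0 0 -0.003 -0.002 0.006 -1; 0 0 0 -0.003 -0.002 0.006 -1; 0 0 0 -0.003 -0.002 0.006 -1; 0 0 0 -0.003 -0.002 0.006 -1; 0 0 0 -0.003 -0.002 0.006 -1")

```text
clock: 14.58
eef_pos: [0.5884, 0.2514, 0.0016]
orientation: [2.331, 2.105, 0.001]
contact_force: [-1.3, -0.8, 5.3]
opening: 0.0591
grip_force: 65.2
```

```bash
python3 - <<'E'
from h import *
s=manip.get_state();p=s['eef_pos'];print(p,s['opening'],s['grip_force'],s['contact_force'])
R=cv2.Rodrigues(s['orientation'])[0]
x=ringfit(cam('wrist'),(.589,.251),.031,.016,lo=.85,hi=1.15,sect=lambda a:np.sin(a)>.2); print(x)
print('bearing in tool',R.T@(np.r_[x[0],.0]-p))
d=np.array([.553,-.1035,.052+p[2]+.001])+np.r_[p[:2]-x[0],0]-p; print('shift units',(R.T@d/.5).round(4))
E
```

```text
[0.58840066 0.25142412 0.00160224] 0.059148806270825055 65.16729663417209 [-1.3119747  -0.83413968  5.25629328]
(array([0.58816245, 0.25026828]), np.float64(0.029189834068622862), np.float64(0.0019894138339490142), 79)
bearing in tool [-0.00117462 -0.00012096  0.00160173]
shift units [-0.711   0.0022 -0.1062]
```

move_arm(rows="0 0 0 0 0 -0.05 -1; 0 0 0 0 0 -0.15 -1; 0 0 0 -0.02 0 -0.25 -1; 0 0 0 -0.12 0 -0.25 -1; 0 0 0 -0.24 0 -0.25 -1; 0 0 0 -0.36 0.001 -0.25 -1; 0 0 0 -0.48 0.002 -0.25 -1; 0 0 0 -0.58 0.002 -0.25 -1; 0 0 0 -0.66 0.002 -0.22 -1; 0 0 0 -0.7 0.002 -0.2 -1; 0 0 0 -0.713 0.002 -0.19 -1; 0 0 0 -0.713 0.002 -0.18 -1")

```text
clock: 16.12
eef_pos: [0.5528, -0.1029, 0.0904]
orientation: [-2.331, -2.105, -0.0]
contact_force: [0.3, 0.4, -1.3]
opening: 0.0589
grip_force: 65.2
```

```bash
python3 - <<'E'
from h import *
w=cam('wrist'); 
s=manip.get_state();p=s['eef_pos'];print(p,s['opening'],s['grip_force'],s['contact_force'])
R=cv2.Rodrigues(s['orientation'])[0]
x=ringfit(w,p[:2],.031,p[2]+.0145,lo=.85,hi=1.15,sect=lambda a:np.sin(a)>.2); print(x)
print('lining',ringfit(w,(.553,-.1035),.045,.052,lo=.9,hi=1.05,sect=lambda a:np.sin(a)>.2))
d=np.array([.553,-.1035,.0016+.052+.001])-p; print('shift units',(R.T@d/.5).round(4)); save(w,'w9.png')
E
```

```text
[ 0.55248342 -0.10232939  0.08985486] 0.05914389239973356 65.21419251803309 [-0.22209176  1.09769154 -1.01005374]
(array([ 0.5532717 , -0.10258555]), np.float64(0.0305302950785772), np.float64(9.66911871827766e-05), 78)
lining (array([ 0.55313865, -0.10384777]), np.float64(0.0482475436105005), np.float64(0.0003345085220656598), 52)
shift units [-0.0023  0.0013  0.0705]
```

View pics/w9.png

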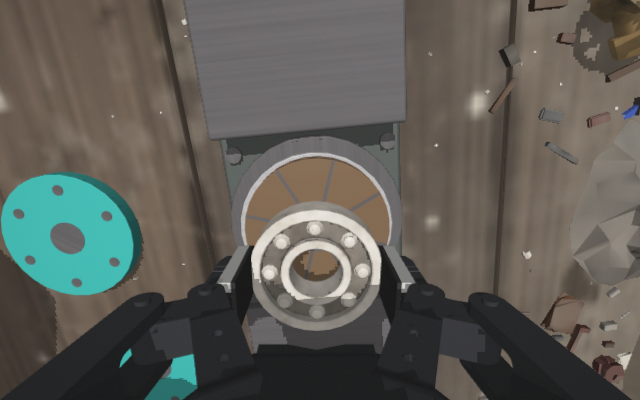

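Wrist view: bearing (316,270) held level over the lining (317,215, nearer the camera axis because lower). Lower gently.

move_arm(rows="0 0 0 -0.002 0 0.02 -1; 0 0 0 -0.002 0 0.038 -1; 0 0 0 -0.002 0 0.052 -1; 0 0 0 -0.002 0 0.06 -1; 0 0 0 -0.002 0 0.065 -1; 0 0 0 -0.002 0 0.068 -1; 0 0 0 -0.002 0 0.069 -1; 0 0 0 -0.002 0 0.069 -1")

```text
clock: 17.18
eef_pos: [0.5527, -0.1045, 0.0564]
orientation: [2.332, 2.105, 0.0]
contact_force: [0.1, 0.2, -1.5]
opening: 0.0592
grip_force: 65.2
```

move_arm(rows="0 0 0 0.001 0 0.002 -1; 0 0 0 0.001 0 0.004 -1; 0 0 0 0.001 0 0.004 -1")

```text
clock: 17.55
eef_pos: [0.5525, -0.1039, 0.0542]
orientation: [-2.332, -2.105, 0.0]
contact_force: [-0.1, 0.1, -0.8]
opening: 0.059
grip_force: 65.2
```

move_arm(rows="0 0 0 0 0 0.001 -1; 0 0 0 0 0 0.002 -1; 0 0 0 0 0 0.002 -1")

```text
clock: 17.92
eef_pos: [0.5527, -0.104, 0.0536]
orientation: [2.331, 2.105, 0.0]
contact_force: [-1.3, 0.6, 2.5]
opening: 0.059
grip_force: 65.6
```

move_arm(rows="0 0 0 0 0 0 0.6; 0 0 0 0 0 0 0.8; 0 0 0 0 0 0 1; 0 0 0 0 0 0 1; 0 0 0 0 0 -0.03 1; 0 0 0 0 0 -0.1 1; 0 0 0 0 0 -0.2 1; 0 0 0 0.1 0 -0.3 1; 0 0 0 0.1 0 -0.4 1; 0 0 0 0.1 0 -0.5 1; 0 0 0 0.1 0 -0.5 1; 0 0 0 0.1 0 -0.5 1")

```text
clock: 19.42
eef_pos: [0.5576, -0.0542, 0.3037]
orientation: [2.331, 2.105, 0.001]
contact_force: [0.3, -0.2, -1.0]
opening: 0.0854
grip_force: 0.0
```

```bash
python3 - <<'E'
from h import *
s=manip.get_state();print(s['eef_pos'],s['opening'],s['contact_force'])
w=cam('wrist'); C=cloud(w)
for n,R,z,lo,hi in(('be',.031,.068,.85,1.15),('li',.045,.052,.9,1.055),('st',.05,.042,.95,1.08)):
    x=ringfit(w,(.553,-.1037),R,z,lo=lo,hi=hi); print(n,x)
    c=x[0] if n=='be' else c
for a in range(0,360,60):
    q=c+.026*np.array([np.cos(a/57.3),np.sin(a/57.3)]); m=np.hypot(*(C[...,:2]-q).transpose(2,0,1))<.006; print(a,np.percentile(C[m][:,2],[50,90]).round(4))
save(w,'w10.png')
E
```

```text
[ 0.557629   -0.05421606  0.30368891] 0.08536092590689309 [ 0.30818959 -0.19202085 -0.95840812]
be (array([ 0.55317722, -0.10400925]), np.float64(0.030680949213510247), np.float64(0.00019254103735579054), 158)
li (array([ 0.55222859, -0.10168245]), np.float64(0.046518089739745125), np.float64(0.0002619327393026802), 99)
st (array([ 0.55338248, -0.10422573]), np.float64(0.049693483534022774), np.float64(0.0002260453962752651), 136)
0 [0.0667 0.0683]
60 [0.0642 0.0682]
120 [0.0663 0.0683]
180 [0.0669 0.0683]
240 [0.0651 0.0679]
300 [0.0667 0.0678]
```

View pics/w10.png

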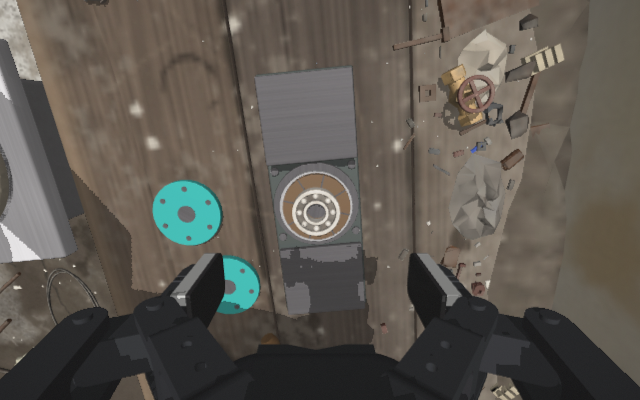

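Wrist view: bearing (316,212) sits flat (rim z 0.068 all round) on the lining (317,205), concentric within about 2 mm after parallax. Handing in.

```bash
python3 -c "
from cell import hand_in
print(hand_in())"
```

```text
the job is handed in; nothing more can be done
None
```

The clutch stack is built and handed in: steel disc, lining disc and ball bearing lie flat on the plate, each centred to within about 3 mm by camera measurement (8 mm allowed), and the arm is clear; the hand-in gave no verdict.

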